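Retire the dried-out blue marker

ROBOT

A 6-joint arm with a two-finger parallel gripper is mounted at the origin on a cart in front of the work surface, level with it; the furniture and walls round the work are solid. World frame = base frame: x ahead of the robot, y to its left, z up, the work surface at z = 0. Lengths are in m, angles in degrees, forces in N, time in s.
With the tool pointing down it reaches from about 0.35 to 0.95 m from the base axis. Payload 17.4 kg.
Tool frame: the origin (TCP) lies midway between the tips of the shut fingers; the grasp point (between the pads) lies 19 mm behind it; z points along the fingers, y is the line along which they close (so a half turn about z gives the same grasp; the last joint's range is limited). The gripper opens to 93 mm and grips with 3 to 60 N. Pads are 15 mm wide; open, the fingers measure 128 mm over their backs; the gripper's body (75 mm by 188 mm) begins 65 mm behind the grasp point.
Start: joints at [-73.843, 6.646, 82.598, -0, 90.757, -2.166], TCP at [0.212, -0.641, 0.219] pointing down, gripper open.
Joint ranges: [-162.19, 162.19], [-47.58, 125.68], [4.15, 143.07], [-65.23, 245.23], [0.69, 171.88], [-170.13, 170.13]. Speed limits (degrees/s): [108.29, 108.29, 127.2, 180, 180, 180].

INTERFACE

Orientations are given as a 3x3 rotation matrix whose columns are the frame's x, y, z axes.
In Python, from station import get_obs, camera, close_job, find_in, outline_of, tip_of gives the robot as it stands. The module is installed in compiled form; this text tells all that it offers.
- The arm moves only by the shell command python3 -m creep 'ROWS' [OPENING] [FORCE]. ROWS is JSON, one flat list of numbers, 6 for each row, row after row: the shift along the tool's x, y, z each as a share of 1000 mm, from -1 to 1, then the turn, a rotation vector about the tool's x, y, z each as a share of pi/2 rad, from -1 to 1. A call has 1 to 5 rows; each row is the pose to reach, as a shift and turn from the pose commanded when the call began, along the tool's axes at that moment; what a row does not reach only later rows make up. A row lasts 1/8 s, in which the tool goes at most 62.5 mm and 10.7 degrees, less where a joint would pass 70% of its speed; a pose out of reach is approached as far as the arm can. A call with a number of a shift or a turn outside -1 to 1 is refused whole. A call with a gripper value outside its range is refused whole. OPENING is the opening, from 0 (shut) to 1 (fully open), set as the call begins (- or left out, the last holds). The fingers move at their own pace and stop on an object; FORCE is the grip in N (left out, the last holds). Time passes only in rows, so rows that repeat a pose let the fingers close. It gives the time, the measured TCP pose, the force, the opening and the grip force at its end, in the units of the state.
- get_obs(): the state, without advancing time (a new reading comes with each control period).
- camera(name): name is "side" or "top" or "wrist"; returns a dict with "img" (384x512x3 uint8, red, green, blue), "fx", "fy", "cx", "cy" (pixels), "T" (4x4, takes a point from camera to world coordinates). Camera axes: x right, y down, z forward; pixel columns grow to the right and rows downward; lengths in m; the calibration is good to about 2 mm. A picture is of the moment at which its call begins. There is no depth.
- close_job(): hands the job in; it is judged then, once.
Trained networks look in a picture, given as the dict that the camera call returned (one of the last four; its "shot" number tells which), for a name from the list of things; names that differ only in an ending like _2 or _b are one class to them, and where a whole thing is asked for, a point or a joint stands for the part that bears it (a point fixed in the world has none). Each returns a list of dicts, best first, with "p" (0 to 1); they miss things now and then, are a little off and sometimes report something else, mostly with a low value. They report only what shows in the picture. A call takes as long as a camera call. They do not tell look-alikes from the thing itself.
- find_in(picture, thing): "bbox" ([left, top, right, bottom] as shares, 0 to 1, of the picture: columns of its width, rows of its height, round what is visible of it).
- outline_of(picture, thing): "region" (384x512 bool, what is visible of it) and "bbox" ([left, top, right, bottom] as shares, 0 to 1, of the picture: columns of its width, rows of its height, round what is visible of it).
- tip_of(picture, thing): "location" ([column, row] as shares, 0 to 1, of the picture: columns of its width, rows of its height: a listed point, or the origin of a listed thing).
The state is a dict: "t": time; "qpos": joint angles; "dq": joint speeds; "joint_torque": joint torques, N m; "position": TCP position; "eef_rot": TCP orientation; "force": force on the tool from outside, world axes, zero at the start; "ft_torque": the same for the moment, N m; "opening": finger opening in m; "grasp_force": force on a finger pad.
Only numpy, scipy, OpenCV 4.12 (cv2) and the standard library are available. Lean on these libraries where they do the work, as an engineer would, in place of code of your own. Each camera call takes 0.05 s, during which the arm holds its last target. There are 200 camera calls.

TASK

The blue marker has dried out: pull it up out of the wooden marker stand and put it into the used-marker box, then slide the box's lid fully shut. Keep the stand standing where it is, with the red and the green marker still in their wells.

Things in the scene. Friction and masses are not known exactly. Their poses are not given: they have to be found in the camera images.
- marker_blue_mid (a point): Centre (half-way up) of the blue marker: a round felt marker 135 mm long, about 16 mm thick (17 mm at the clip), white barrel, blue cap at the top, about 22 g. It starts upright in one of the stand's three wells (any of them), foot on the well's floor, free to lift out, leaning at most 6 degrees; its cap end is 67 mm above this point, its foot 67 mm below. About 70 mm of it stands clear above the stand's top. Site z axis = along the marker, towards the cap.
- marker_red_mid (a point): Centre of the red-capped marker, same size (135 mm long, 16 mm thick), upright in another well; it stays there. z axis along the marker, towards the cap.
- marker_green_mid (a point): Centre of the green-capped marker, same size, upright in another well; it stays there. z axis along the marker, towards the cap.
- stand: Loose wooden block, 136 (x) by 56 (y) by 88 mm high, about 0.7 kg, with a dark band round its foot. Origin: centre of its underside; x along the row of wells, y across it, z up. Three open wells of 21 mm bore, 65 mm deep, at x = -45, 0 and +45 mm, y = 0; the markers' tops are all at z = 158 mm, so there are 29 mm of free space between neighbours along the row and free space across it.
- used_box: Used-marker box, grey, fixed to the desk, open at the top under a sliding lid: 150 (x) by 130 (y) by 148 mm high, walls and floor 5 mm, inside 140 by 120 mm and 143 mm deep, so that a marker in any pose fits below the lid. Two black runners along its x sides reach z = 155 mm and y = +-70 mm. Origin: centre of its underside; z up, +x towards its back; the lid slides out towards its -x side.
- used_box_lid (a joint): Sliding lid of the box (white plate, 150 by 124 mm, 5 mm thick, its top at 154 mm above the desk): m of travel towards the box's -x; 0 = fully shut, 0.125 = fully out. It starts open by 0.095 to 0.12, which leaves that length of the mouth open at the back (+x) end. About 1.5 N of sliding friction; it stays where it is left and has a hard stop at 0.
- lid_grip (a point): Centre of the upright orange grip bar on the lid: 14 mm thick (along the box's x), 60 mm wide (along the box's y), standing from the lid's top (10 mm below this point) to 10 mm above this point. Moves with the lid: it lies 50 mm + the lid's travel towards -x from the box's centre line. Axes as the box's. Push its -x face towards the box's +x, or pinch it, to shut the lid.
Not all that is in view belongs to the job. What is shaped like the stand but purple is not meant.

How it is judged:
By the outcome, as a careful person would: the job done as asked, in the order asked, and still so for the second after the job is handed in, with the robot touching nothing.
It also fails if it takes over 54 s, if anything falls off the work surface, if the arm or the gripper's body presses on something with over 40 N, if the wrist force passes 120 N, or if a joint passes its speed limit or range.

## Working session

There is one attempt and no reset: what is moved stays moved. The work goes in short steps, Python scripts to look and compute and a shell command to move; the robot and the scene stay as the last step left them, time stands still between calls to the robot, and variables do not carry over. Pictures are saved under pics/ and viewed, at most 10 in all, crops included, and the job is handed in when it is done.

```bash
mkdir -p pics; cat > h.py <<'E'
import numpy as np, cv2
from station import *
def px(c,p):
    p=np.asarray(p,float); q=np.linalg.inv(c["T"])@np.r_[p,1]
    return np.array([c["fx"]*q[0]/q[2]+c["cx"], c["fy"]*q[1]/q[2]+c["cy"]])
def ray(c,u,v):
    d=c["T"][:3,:3]@np.array([(u-c["cx"])/c["fx"],(v-c["cy"])/c["fy"],1]); return c["T"][:3,3],d/np.linalg.norm(d)
def atz(c,u,v,z):
    o,d=ray(c,u,v); return o+d*(z-o[2])/d[2]
def tri(rs):
    A=0;b=0
    for o,d in rs:
        P=np.eye(3)-np.outer(d,d); A=A+P; b=b+P@o
    return np.linalg.solve(A,b)
def save(c,n): cv2.imwrite("pics/"+n+".png",c["img"][:,:,::-1])
E
python3 - <<'E'
from h import *
np.set_printoptions(precision=3,suppress=True)
R={}
C={}
for n in("side","top"):
    c=camera(n);C[n]=c
    print(n,c["T"][:3,3],c["fx"])
    for t in("marker_blue_mid","marker_red_mid","marker_green_mid","stand","used_box","lid_grip"):
        r=tip_of(c,t)
        for k in r[:2]:
            u,v=k["location"][0]*512,k["location"][1]*384
            print(t,round(k["p"],2),round(u),round(v))
        if r: R.setdefault(t,[]).append(ray(c,r[0]["location"][0]*512,r[0]["location"][1]*384))
for t in R:
    if len(R[t])==2:
        p=tri(R[t]); print(t,p,[np.linalg.norm(np.cross(p-o,d)) for o,d in R[t]])
cv2.imwrite("pics/a.png",cv2.resize(np.vstack([C["side"]["img"],C["top"]["img"]])[:,:,::-1],(400,600)) if 0 else np.hstack([cv2.resize(C[n]["img"],(400,300)) for n in C])[:,:,::-1])
save(C["side"],"side0");save(C["top"],"top0")
E
```

```text
side [0.149 0.884 0.491] 469.8925132149149
marker_blue_mid 0.55 323 201
marker_red_mid 0.77 302 196
marker_green_mid 0.56 277 193
stand 0.83 306 291
stand 0.57 299 238
used_box 0.7 198 269
used_box 0.37 321 199
lid_grip 0.59 279 205
top [0.443 0.203 1.031] 493.1205541871117
marker_blue_mid 0.42 306 220
marker_red_mid 0.44 300 194
marker_green_mid 0.44 300 176
stand 0.9 213 242
stand 0.69 297 197
used_box 0.61 201 141
lid_grip 0.87 199 218
marker_blue_mid [0.46  0.078 0.089] [np.float64(0.0012154283689695298), np.float64(0.0012154283689693917)]
marker_red_mid [0.505 0.088 0.093] [np.float64(0.004022917901909831), np.float64(0.004022917901909937)]
marker_green_mid [0.548 0.093 0.093] [np.float64(0.0055247556828944), np.float64(0.005524755682894462)]
stand [0.413 0.259 0.   ] [np.float64(0.00026082456632613214), np.float64(0.0002608245663261053)]
used_box [ 0.624  0.287 -0.   ] [np.float64(0.0008914030376532805), np.float64(0.0008914030376530464)]
lid_grip [0.459 0.275 0.164] [np.float64(0.00120149884725725), np.float64(0.0012014988472572213)]
```

View pics/top0.png

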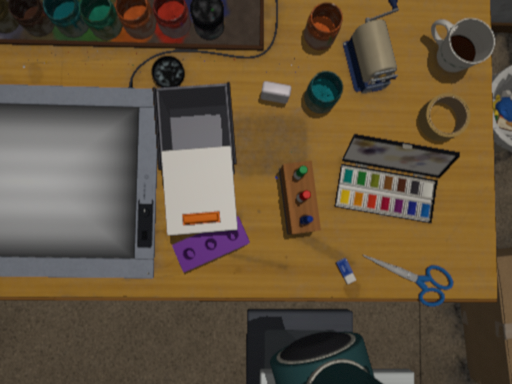

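View pics/side0.png

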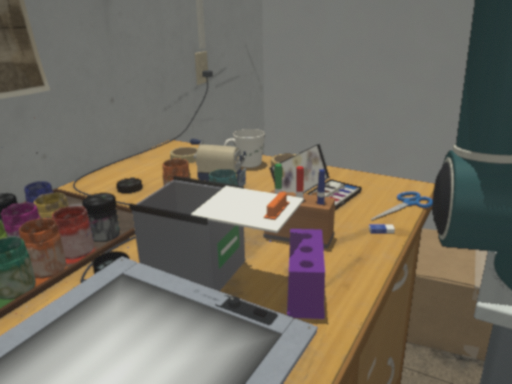

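The top view shows the blue, red and green caps at about (308,220), (305,196) and (302,172) in the brown stand. The box is at about (197,150), its lid open towards the robot with the orange grip at (200,218). The purple decoy is at (212,245). The side view agrees.

```bash
cat >> h.py <<'E'
def goto(p,yaw=None):
    """print tool-frame shares to reach TCP p, with tool y axis at world angle yaw (deg, mod 180), tool down"""
    o=get_obs();R=np.array(o["eef_rot"]);s=R.T@(np.array(p)-o["position"])
    w=np.zeros(3)
    if yaw is not None:
        from scipy.spatial.transform import Rotation as Q
        best=None
        for a in(yaw,yaw+180):
            a=np.radians(a);y=np.array([np.cos(a),np.sin(a),0]);z=np.array([0,0,-1.]);T=np.c_[np.cross(y,z),y,z]
            v=Q.from_matrix(R.T@T).as_rotvec()
            if best is None or np.linalg.norm(v)<np.linalg.norm(best):best=v
        w=best
    print("share",np.round(np.r_[s,w/(np.pi/2)],4).tolist(),"t",o["t"],"pos",np.round(o["position"],3),"q",np.round(o["qpos"],0))
E
python3 - <<'E'
from h import *
goto([.46,.076,.30],98)
print(np.round(get_obs()["eef_rot"],3))
E
```

```text
share [0.4606, -0.6025, -0.0813, -0.0, 0.0, 0.1147] t 0.7 pos [ 0.212 -0.641  0.219] q [-74.   7.  83.  -0.  91.  -2.]
[[ 0.949  0.314 -0.   ]
 [ 0.314 -0.949  0.   ]
 [-0.    -0.    -1.   ]]
```

```bash
python3 -m creep '[0.46,-0.6,-0.08,0,0,0.115,0.46,-0.6,-0.08,0,0,0.115,0.46,-0.6,-0.08,0,0,0.115,0.46,-0.6,-0.08,0,0,0.115,0.46,-0.6,-0.08,0,0,0.115]' 1 ; python3 - <<'E'
from h import *
goto([.46,.076,.30],98)
E
```

```text
t: 1.32
position: [0.3144, -0.3454, 0.2519]
eef_rot: [[0.99, 0.138, 0.001], [0.138, -0.99, -0.0], [0.0, 0.0, -1.0]]
force: [0.3, 0.2, -0.8]
opening: 0.0928
grasp_force: 0.0
share [0.2025, -0.3972, -0.0482, 0.0003, -0.0003, -0.0006] t 1.325 pos [ 0.314 -0.345  0.252] q [-51. -20. 104.   0.  96.  31.]
```

```bash
python3 -m creep '[0.19,-0.36,-0.05,0,0,0,0.19,-0.36,-0.05,0,0,0,0.19,-0.36,-0.05,0,0,0,0.19,-0.36,-0.05,0,0,0,0.19,-0.36,-0.05,0,0,0]' 1 >/dev/null; python3 -m creep '[0,0,0,0,0,0]'>/dev/null; python3 - <<'E'
from h import *
goto([.46,.076,.30],98)
np.set_printoptions(precision=3,suppress=True)
R={}
for n in("side","top","wrist"):
    c=camera(n)
    for t in("marker_blue_mid","marker_red_mid","marker_green_mid"):
        for k in tip_of(c,t)[:1]:
            u,v=k["location"][0]*512,k["location"][1]*384
            R.setdefault(t,[]).append(ray(c,u,v)); print(n,t,round(k["p"],2),round(u),round(v),atz(c,u,v,.09))
save(c,"w1")
E
```

```text
share [0.0579, -0.1207, -0.0096, -0.0001, -0.0007, 0.0039] t 2.075 pos [ 0.42  -0.052  0.29 ] q [-11. -26. 105.   0. 101.  71.]
side marker_blue_mid 0.77 318 200 [0.467 0.082 0.09 ]
side marker_red_mid 0.48 303 198 [0.499 0.087 0.09 ]
side marker_green_mid 0.6 278 193 [0.556 0.087 0.09 ]
top marker_blue_mid 0.61 305 219 [0.461 0.08  0.09 ]
top marker_red_mid 0.41 302 194 [0.51  0.086 0.09 ]
top marker_green_mid 0.41 300 177 [0.543 0.09  0.09 ]
wrist marker_blue_mid 0.84 149 127 [0.462 0.08  0.09 ]
wrist marker_red_mid 0.8 142 89 [0.504 0.09  0.09 ]
wrist marker_green_mid 0.79 140 48 [0.549 0.095 0.09 ]
```

View pics/w1.png

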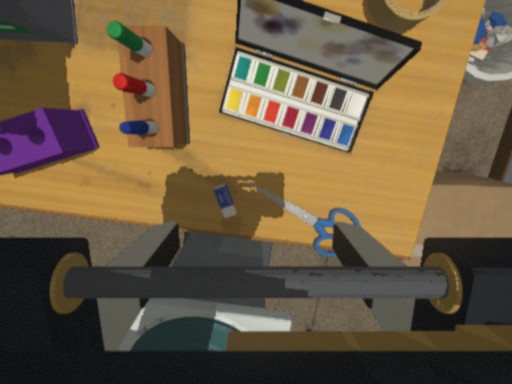

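The wrist view shows the blue cap's end at about (124,128) and its barrel at (153,127). Red is at (118,80) and green at (113,30).

```bash
python3 - <<'E'
from h import *
np.set_printoptions(precision=4,suppress=True)
c=camera("wrist")
hsv=cv2.cvtColor(c["img"],cv2.COLOR_RGB2HSV);m=(hsv[...,0]>100)&(hsv[...,0]<125)&(hsv[...,1]>130)
m[:,200:]=0;m[:110]=0;m[145:]=0
v,u=np.nonzero(m);print(u.min(),u.max(),v.min(),v.max(),m.sum())
e=u<u.min()+5;print("top",atz(c,u[e].min()+4,v[e].mean(),.158))
print("mid",atz(c,149,127,.09))
t=camera("top")
for p in([.458,.078,.158],[.462,.08,.158]):print(px(t,p))
hsv=cv2.cvtColor(t["img"],cv2.COLOR_RGB2HSV);m=(hsv[...,0]>100)&(hsv[...,0]<125)&(hsv[...,1]>130)
w=np.zeros_like(m);w[205:235,295:320]=1;v,u=np.nonzero(m&w);print(u.mean(),v.mean(),len(u),u.min(),u.max(),v.min(),v.max(),atz(t,u.mean(),v.mean(),.15))
goto([.462,.08,.30],100)
E
```

```text
121 148 122 133 275
top [0.4623 0.0808 0.158 ]
mid [0.4613 0.081  0.09  ]
[310.8777 220.4774]
[309.7619 218.2118]
306.0508474576271 218.94915254237287 59 301 311 216 222 [0.4608 0.0856 0.15  ]
share [0.0609, -0.1285, -0.0104, -0.0, 0.0, -0.0228] t 2.775 pos [ 0.419 -0.056  0.29 ] q [-11. -26. 105.   0. 101.  71.]
```

```bash
python3 -m creep '[0.03,-0.065,-0.01,0,0,-0.02,0.06,-0.129,0.03,0,0,-0.02,0.06,-0.129,0.03,0,0,-0.02,0.06,-0.129,0.04,0,0,-0.02,0.06,-0.129,0.04,0,0,-0.02]' >/dev/null; python3 -m creep '[0,0,0,0,0,0]'>/dev/null; python3 - <<'E'
from h import *
np.set_printoptions(precision=4,suppress=True)
c=camera("wrist")
save(c,"w2")
for k in tip_of(c,"marker_blue_mid")[:2]: u,v=k["location"][0]*512,k["location"][1]*384;print(k["p"],u,v,atz(c,u,v,.09))
goto([.461,.081,.116],99.8)
E
```

```text
0.91 252.1088 183.8976 [0.4585 0.0833 0.09  ]
share [-0.0001, -0.0011, 0.1343, 0.0001, -0.0007, -0.001] t 3.625 pos [0.461 0.08  0.25 ] q [  7. -20. 104.  -0.  96.  87.]
```

View pics/w2.png

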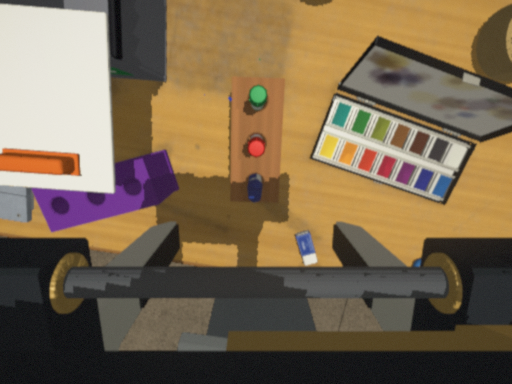

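Blue's cap is at (255,188), centred between the fingers with its neighbours clear. Descending.

```bash
python3 -m creep '[0,-0.001,0.05,0,0,0,0,-0.001,0.1,0,0,0,0,-0.001,0.134,0,0,0,0,-0.001,0.134,0,0,0]' |grep -v eef; python3 -m creep '[0,0,0,0,0,0,0,0,0,0,0,0,0,0,0,0,0,0,0,0,0,0,0,0,0,0,0,0,0,0]' 0 15|grep -v eef
```

```text
t: 4.12
position: [0.4598, 0.0811, 0.1141]
force: [-0.8, 0.7, 1.2]
opening: 0.0931
grasp_force: 0.0
t: 4.75
position: [0.4609, 0.0816, 0.1158]
force: [0.2, 0.6, 0.1]
opening: 0.0474
grasp_force: 0.0
```

```bash
python3 -m creep '[0,0,0,0,0,0,0,0,0,0,0,0,0,0,0,0,0,0,0,0,0,0,0,0,0,0,0,0,0,0]' 0 15|grep -v eef;python3 -m creep '[0,0,0,0,0,0,0,0,0,0,0,0]' |grep -v eef
```

```text
t: 5.38
position: [0.4608, 0.0816, 0.1156]
force: [0.4, -0.0, 1.1]
opening: 0.0153
grasp_force: 14.9
t: 5.62
position: [0.4608, 0.0816, 0.1156]
force: [-0.4, 0.6, -0.8]
opening: 0.0155
grasp_force: 14.9
```

```bash
python3 -m creep '[0,0,-0.02,0,0,0,0,0,-0.045,0,0,0,0,0,-0.075,0,0,0,0,0,-0.115,0,0,0,0,0,-0.16,0,0,0]' |grep -v eef; python3 -m creep '[0,0,-0.03,0,0,0,0,0,-0.03,0,0,0]'|grep -v eef;  python3 - <<'E'
from h import *
np.set_printoptions(precision=4,suppress=True)
R={}
C=[]
for n in("side","top"):
    c=camera(n);C.append(c["img"])
    for t in("marker_blue_mid","used_box","lid_grip","marker_red_mid","stand"):
        for k in tip_of(c,t)[:2]:
            u,v=k["location"][0]*512,k["location"][1]*384
            R.setdefault(t,[]).append(ray(c,u,v)); print(n,t,round(k["p"],2),round(u),round(v),atz(c,u,v,{"used_box":0,"lid_grip":.164,"stand":0}.get(t,.09)))
cv2.imwrite("pics/b.png",np.hstack([cv2.resize(i,(400,300)) for i in C])[:,:,::-1])
b=[.624,.287,0]
p=tri([R["used_box"][0],R["used_box"][-1]]);print(p,tri([R["lid_grip"][0],R["lid_grip"][-1]]))
goto([.63,.287,.3])
E
```

```text
t: 6.25
position: [0.4605, 0.0816, 0.2782]
force: [0.3, 0.2, 0.3]
opening: 0.0152
grasp_force: 14.9
t: 6.5
position: [0.4612, 0.0816, 0.3092]
force: [-0.2, 0.3, -0.3]
opening: 0.0153
grasp_force: 14.9
side marker_blue_mid 0.72 325 104 [ 0.7569 -0.682   0.09  ]
side used_box 0.86 196 266 [ 0.6317  0.281  -0.    ]
side lid_grip 0.96 275 205 [0.4626 0.2792 0.164 ]
side marker_red_mid 0.51 300 195 [0.5086 0.0773 0.09  ]
side marker_red_mid 0.37 278 194 [0.5539 0.0902 0.09  ]
side stand 0.83 298 238 [0.5046 0.0945 0.    ]
side stand 0.6 305 294 [0.4125 0.2678 0.    ]
top used_box 0.62 202 142 [0.6228 0.2864 0.    ]
top lid_grip 0.74 202 218 [0.4598 0.2704 0.164 ]
top stand 0.95 296 200 [0.5034 0.0865 0.    ]
top stand 0.72 217 242 [0.4138 0.2511 0.    ]
[0.6239 0.2872 0.0056] [0.4627 0.2721 0.1607]
share [0.2016, -0.1737, 0.0054, 0.0, 0.0, 0.0] t 7.1 pos [0.461 0.082 0.305] q [  7. -20.  99.  -0. 101.  87.]
```

View pics/b.png

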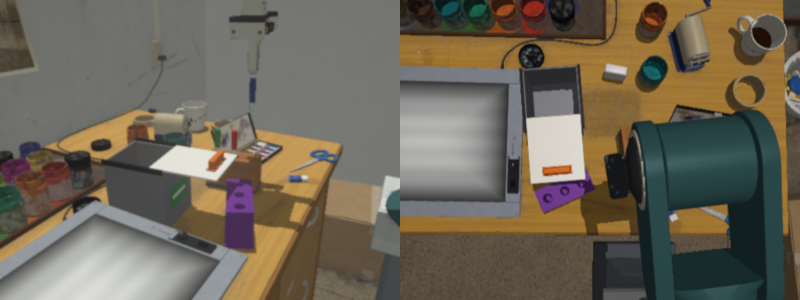

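The marker hangs clear of the stand, and the other two are still in their wells. In the top view the box's open mouth lies behind the lid's back edge. Next I measure the mouth.

```bash
python3 - <<'E'
from h import *
np.set_printoptions(precision=4,suppress=True)
c=camera("top")
for n,(u,v),z in(("backL",(157,88),.155),("backR",(231,83),.155),("lidL",(163,151),.154),("lidR",(233,147),.154),("lidnL",(168,235),.154),("lidnR",(237,227),.154)):print(n,atz(c,u,v,z))
a=np.radians(4);x=np.array([np.cos(a),np.sin(a),0]);y=np.array([-x[1],x[0],0]);b=np.array([.624,.287,0])
im=c["img"].copy()
for s,t,z in((75,70,155),(75,-70,155),(-75,70,155),(-75,-70,155),(-50-114,0,164),(15,0,150),(-75-114,62,154),(-75-114,-62,154)):
    p=px(c,b+x*s/1e3+y*t/1e3+[0,0,z/1e3]);cv2.circle(im,tuple(int(round(i)) for i in p),2,(0,255,0),-1)
cv2.imwrite("pics/c.png",cv2.resize(im[70:270,120:300],None,fx=3,fy=3)[:,:,::-1])
E
```

```text
backL [0.6926 0.3554 0.155 ]
backR [0.7046 0.223  0.155 ]
lidL [0.579  0.3423 0.154 ]
lidR [0.5882 0.2179 0.154 ]
lidnL [0.4301 0.3301 0.154 ]
lidnR [0.4452 0.209  0.154 ]
```

View pics/c.png

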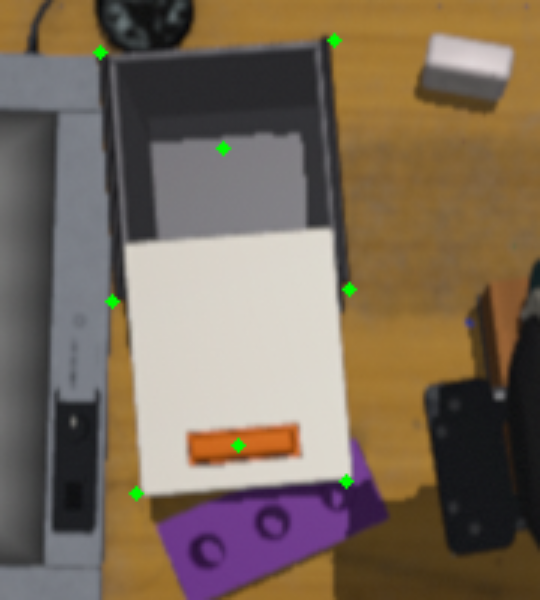

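```bash
python3 - <<'E'
from h import *
goto([.642,.285,.3],95)
E
```

```text
share [0.2131, -0.1697, 0.0055, -0.0, 0.0001, 0.053] t 7.15 pos [0.461 0.082 0.306] q [  7. -20.  99.   0. 101.  87.]
```

```bash
python3 -m creep '[0.213,-0.17,0,0,0,0.053,0.213,-0.17,0,0,0,0.053,0.213,-0.17,0,0,0,0.053,0.213,-0.17,0,0,0,0.053,0.213,-0.17,0,0,0,0.053]'|grep -v eef;python3 -m creep '[0,0,0,0,0,0,0,0,0,0,0,0]'|grep -v eef;  python3 - <<'E'
from h import *
c=camera("side");w=camera("wrist")
cv2.imwrite("pics/d.png",np.hstack([cv2.resize(i["img"],(400,300)) for i in (c,w)])[:,:,::-1])
goto([.642,.285,.135],95)
E
```

```text
t: 7.78
position: [0.6432, 0.2877, 0.3036]
force: [-0.6, -0.5, -0.4]
opening: 0.0153
grasp_force: 14.9
t: 8.02
position: [0.6417, 0.2849, 0.3057]
force: [0.0, -0.5, 0.5]
opening: 0.0154
grasp_force: 14.9
share [0.0004, -0.0004, 0.1713, -0.0001, -0.0004, -0.0003] t 8.125 pos [0.642 0.285 0.306] q [ 22.   9.  71.  -0.  99. 107.]
```

View pics/d.png

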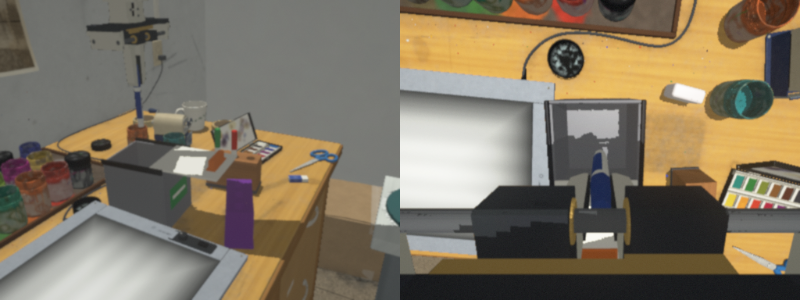

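The marker is held upright over the mouth: the wrist view has its foot at about (603,150), inside the opening. Lower and release.

```bash
python3 -m creep '[0,0,0.05,0,0,0,0,0,0.1,0,0,0,0,0,0.14,0,0,0,0,0,0.17,0,0,0,0,0,0.17,0,0,0]'|grep -v eef;python3 -m creep '[0,0,0,0,0,0,0,0,0,0,0,0,0,0,0,0,0,0,0,0,0,0,0,0,0,0,0,0,0,0]' 0.4|grep -v eef; python3 -m creep '[0,0,-0.05,0,0,0,0,0,-0.11,0,0,0,0,0,-0.17,0,0,0,0,0,-0.17,0,0,0]' |grep -v eef;  python3 - <<'E'
from h import *
np.set_printoptions(precision=4,suppress=True)
s=camera("side");w=camera("wrist");t=camera("top")
for k in tip_of(s,"marker_blue_mid")[:2]+tip_of(w,"marker_blue_mid")[:2]: print(k["p"],k["location"])
for c in(s,t):
  for k in tip_of(c,"lid_grip")[:1]: print(k["p"],atz(c,k["location"][0]*512,k["location"][1]*384,.164))
cv2.imwrite("pics/e.png",np.hstack([cv2.resize(i["img"],(400,300)) for i in (s,w)])[:,:,::-1])
goto([.415,.268,.3],95)
E
```

```text
t: 8.75
position: [0.6408, 0.2843, 0.1339]
force: [-0.4, -0.8, 0.7]
opening: 0.0151
grasp_force: 14.9
t: 9.38
position: [0.6419, 0.2853, 0.1357]
force: [-0.7, -0.3, 0.2]
opening: 0.0372
grasp_force: 0.0
t: 9.88
position: [0.6427, 0.2856, 0.3117]
force: [-0.5, 0.3, -0.8]
opening: 0.0373
grasp_force: 0.0
0.79 [0.4977, 0.4372]
0.87 [0.4638 0.2719 0.164 ]
0.3 [0.4954 0.1041 0.164 ]
share [-0.2273, -0.0026, 0.0046, 0.0003, 0.0011, 0.0] t 10.225 pos [0.642 0.285 0.304] q [ 22.  10.  71.  -0.  99. 107.]
```

View pics/e.png

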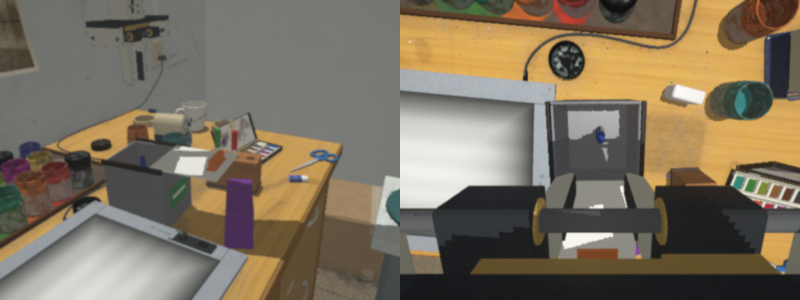

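Blue now stands free inside the box, cap at about (142,160) in the side half and (601,136) in the wrist half. Its top is below the lid plane, so I go behind the grip bar with the fingers shut.

```bash
python3 -m creep '[-0.227,-0.002,0,0,0,0,-0.227,-0.002,0,0,0,0,-0.227,-0.002,0,0,0,0,-0.227,-0.002,0,0,0,0,-0.227,-0.002,0,0,0,0]' 0 |grep -v eef;python3 -m creep '[0,0,0.05,0,0,0,0,0,0.1,0,0,0,0,0,0.142,0,0,0,0,0,0.142,0,0,0,0,0,0.142,0,0,0]'|grep -v eef;  python3 - <<'E'
from h import *
np.set_printoptions(precision=4,suppress=True)
s=camera("side")
cv2.imwrite("pics/f.png",cv2.resize(s["img"][120:300,120:360],None,fx=3,fy=3)[:,:,::-1])
goto([.569,.280,.162],95)
E
```

```text
t: 10.85
position: [0.4137, 0.2674, 0.3062]
force: [0.9, -0.7, -0.1]
opening: 0.0005
grasp_force: 0.0
t: 11.48
position: [0.4164, 0.2677, 0.1653]
force: [-0.4, -0.1, -0.1]
opening: 0.0005
grasp_force: 0.0
share [0.153, 0.0012, 0.004, -0.0006, -0.0013, -0.0001] t 11.525 pos [0.416 0.268 0.166] q [ 30. -15. 108.  -0.  87. 115.]
```

View pics/f.png

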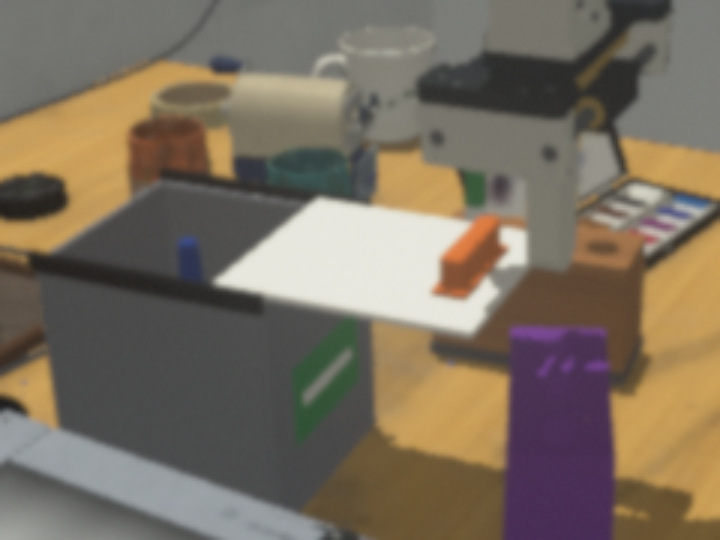

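The fingers stand just behind the orange bar, and the blue marker is inside below the lid plane. Push.

```bash
python3 -m creep '[0.01,0,0.004,0,0,0,0.03,0,0.004,0,0,0,0.05,0,0.004,0,0,0,0.07,0,0.004,0,0,0,0.09,0,0.004,0,0,0]'|grep -v eef;python3 -m creep '[0.01,0,0,0,0,0,0.02,0,0,0,0,0,0.03,0,0,0,0,0,0.035,0,0,0,0,0,0.035,0,0,0,0,0]'|grep -v eef;  python3 - <<'E'
from h import *
np.set_printoptions(precision=4,suppress=True)
for c in(camera("side"),camera("top")):
  for k in tip_of(c,"lid_grip")[:1]: print(k["p"],atz(c,k["location"][0]*512,k["location"][1]*384,.164))
print("shut grip at",np.array([.624,.285])-.05*np.array([.996,.087]))
goto([.569,.280,.162],95)
E
```

```text
t: 12.15
position: [0.5066, 0.2756, 0.1603]
force: [-2.1, 0.1, 1.4]
opening: 0.0004
grasp_force: 1.1
t: 12.78
position: [0.5403, 0.2783, 0.1595]
force: [0.1, 0.2, 0.2]
opening: 0.0005
grasp_force: 0.0
0.65 [0.5568 0.2851 0.164 ]
shut grip at [0.5742 0.2806]
share [0.0291, 0.0009, -0.0023, -0.0, -0.0001, 0.0001] t 12.975 pos [0.54  0.278 0.16 ] q [ 25.  -0.  95.  -0.  85. 110.]
```

```bash
python3 -m creep '[0.003,0,0,0,0,0,0.006,0,0,0,0,0,0.009,0,0,0,0,0,0.012,0,0,0,0,0,0.012,0,0,0,0,0]'|grep -v eef;python3 -m creep '[0.002,0,0,0,0,0,0.004,0,0,0,0,0,0.006,0,0,0,0,0]'|grep -v eef
```

```text
t: 13.6
position: [0.5523, 0.2794, 0.1595]
force: [-0.9, -0.9, 0.2]
opening: 0.0008
grasp_force: 0.0
t: 13.98
position: [0.5581, 0.2799, 0.1595]
force: [-1.5, 0.4, -0.5]
opening: 0.0003
grasp_force: 0.8
```

```bash
for i in 1 2 3; do python3 -m creep '[0.002,0,0,0,0,0,0.002,0,0,0,0,0]'|grep -E 'pos|^force';done
```

```text
position: [0.5602, 0.2801, 0.1596]
force: [-0.6, -0.3, -0.2]
position: [0.5612, 0.2802, 0.1596]
force: [-9.8, -2.5, 3.3]
position: [0.5614, 0.2803, 0.1596]
force: [-28.2, -5.4, 9.8]
```

Hard stop felt (28 N, position stalled). Back off, lift and check.

```bash
python3 -m creep '[-0.015,0,0,0,0,0,-0.03,0,0,0,0,0,-0.03,0,-0.05,0,0,0,-0.03,0,-0.1,0,0,0,-0.08,0,-0.15,0,0,0]'|grep -E 'pos|^force'; python3 -m creep '[-0.08,0.06,0,0,0,0,-0.08,0.06,0,0,0,0,-0.08,0.06,0,0,0,0]'|grep -E 'pos|^force'; python3 - <<'E'
from h import *
np.set_printoptions(precision=4,suppress=True)
s=camera("side");t=camera("top")
for c in(s,t):
  for k in tip_of(c,"lid_grip")[:1]: print(k["p"],atz(c,k["location"][0]*512,k["location"][1]*384,.164))
cv2.imwrite("pics/g.png",np.hstack([cv2.resize(i,(400,400)) for i in (s["img"][120:300,120:300],t["img"][70:270,130:330])])[:,:,::-1])
E
```

```text
position: [0.4902, 0.2738, 0.305]
force: [0.8, 1.0, 0.7]
position: [0.4142, 0.2062, 0.3049]
force: [0.2, 0.4, -0.7]
0.9 [0.5741 0.286  0.164 ]
0.7 [0.5819 0.284  0.164 ]
```

View pics/g.png

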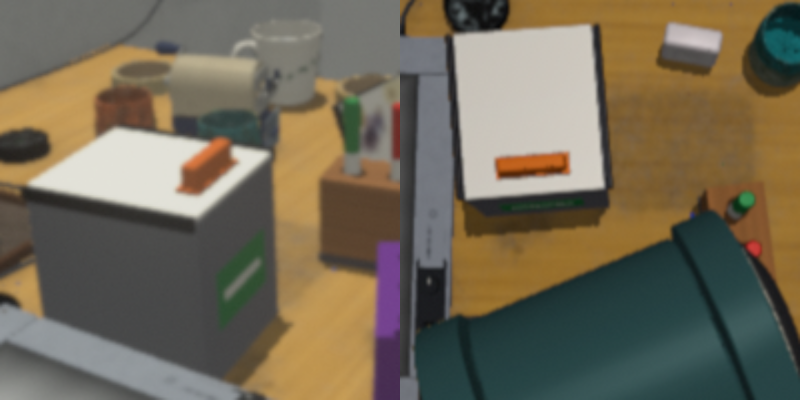

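The lid is flush with the box's back and front edges, with the grip at (533,165) in the top half. Red and green are still in the stand and the arm is clear. Handing in.

```bash
python3 -c "
from station import close_job
print(close_job())"
```

```text
the job is handed in; nothing more can be done
None
```

The blue marker is in the used-marker box with the lid pushed to its hard stop, the stand is in place with red and green still in their wells, and the job was handed in after about 15 s of robot time.

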